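# Sift the hazelnuts out of the walnuts

## Robot

A 6-joint arm with a two-finger parallel gripper is mounted at the origin on a cart in front of the work surface, level with it; the furniture and walls round the work are solid. World frame = base frame: x ahead of the robot, y to its left, z up, the work surface at z = 0. Lengths are in m, angles in rad, forces in N, time in s.
With the tool pointing down it reaches from about 0.225 to 0.875 m from the base axis. Payload 3.4 kg.
Tool frame: the origin (TCP) lies on the centre line of the jaws, within the pads' length; the fingertips stand 17 mm ahead of it and the grasp point (between the pads) lies 2 mm behind it; z points along the fingers, y is the line along which they close (so a half turn about z gives the same grasp; the last joint's range is limited). The gripper opens to 85 mm and grips with 20 to 120 N. Pads are 22 mm wide; open, the fingers measure 114 mm over their backs; the gripper's body (76 mm by 85 mm) begins 54 mm behind the grasp point. The pads swing forward as they close: fully open they stand 13 mm farther back than shut.
Start: joints at [1.172, 0.276, 1.505, -0, 1.361, -0.121], TCP at [0.158, 0.553, 0.248] pointing down, gripper open.
Joint ranges: [-2.89, 2.89], [-0.75, 2.08], [0.22, 2.7], [-1.18, 4.32], [0.11, 2.71], [-2.7, 2.7]. Speed limits (rad/s): [2.57, 2.57, 3.14, 3.14, 3.14, 3.14].

## Interface

Orientations are given as a unit quaternion [w, x, y, z].
In Python, from rig import manip gives the robot as it stands.
- The arm moves only by the tool move_arm, never from a script. Its argument "steps" is one flat list of numbers, 7 for each row, row after row: the turn, a rotation vector about the world's x, y, z normalised to -1 to 1, where 1 is 360 degrees, then the shift along the world's x, y, z normalised to -1 to 1, where 1 is 1 m, then the opening, from -1 (shut) to 1 (fully open). A call has exactly 10 rows; each row is the pose to reach, as a shift and turn from the pose commanded when the call began, turning the shorter way round; what a row does not reach only later rows make up. A row lasts 1/10 s, in which the tool goes at most 50 mm and 8.59 degrees, less where a joint would pass 70% of its speed; a pose out of reach is approached as far as the arm can. A call with a number of a shift or a turn outside -1 to 1 is refused whole. A call with a gripper value outside its range is refused whole. The fingers move at their own pace and stop on an object; "squeeze" is the grip in N (left out, the last holds). Time passes only in rows, so rows that repeat a pose let the fingers close, or fill a call up. It gives the time, the measured TCP pose, the force, the opening and the grip force at its end, in the units of the state.
- manip.get_state(): the state, without advancing time (a new reading comes with each control period).
- manip.get_image(name): name is "scene" or "side" or "wrist"; returns a dict with "pixels" (480x640x3 uint8, blue, green, red), "fx", "fy", "cx", "cy" (pixels), "R" (3x3) and "t" (3): a world point X has camera coordinates R X + t. Camera axes: x right, y down, z forward; pixel columns grow to the right and rows downward; lengths in m; the calibration is good to about 2 mm. A picture is of the moment at which its call begins. There is no depth.
- manip.sign_off(): hands the job in; it is judged then, once.
The state is a dict: "clock": time; "qpos": joint angles; "qd": joint speeds; "effort": joint torques, N m; "position": TCP position; "ee_rot": TCP orientation; "contact_force": force on the tool from outside, world axes, zero at the start; "moment": the same for the moment, N m; "width": finger opening in m; "gripper_force": force on a finger pad.
Only numpy, scipy, OpenCV 4.12 (cv2) and the standard library are available. Lean on these libraries where they do the work, as an engineer would, in place of code of your own. Each camera call takes 0.05 s, during which the arm holds its last target. There are 200 camera calls.

## Task

Sort the mixed nuts: carry the loaded sieve smoothly by its black grip from the chopping board into the sifting pan, so that it stands on the sprung rails there, then shake it briskly side to side on the rails until every hazelnut has dropped into the pan and only the walnuts are left in it. Keep it riding on the rails and run it a few times right up against the rubber buffer at each end, but do not ram the buffers to the end of their travel or bear down hard on the rails. Then set the sieve with its walnuts back on the chopping board, let go of it and leave everything else standing where it is.

Things in the scene. Friction and masses are not known exactly. Their poses are not given: they have to be found in the camera images.
- sieve: grading sieve of sheet steel, an open box 120 mm (its x) by 150 mm (its y, the long way), walls up to 48 mm, about 0.3 kg, 0.4 kg with nuts. Origin: centre of the underside of its two white skids, 6 mm high, which run along y under both long sides; z up. It has to be carried level
- grip (a point): centre of the sieve's black bar grip, 95 mm straight above the sieve's origin. The bar runs along the sieve's x: 74 mm long, 14 mm thick along y, 18 mm high; take it from above with the fingers closing along the sieve's y. Nothing stands within 40 mm of it but the thin brackets at its two ends
- sieve_floor (a point): centre of the sieve floor's top, 9 mm above its origin. A solid landing crosses the middle (y from -22 to 22 mm); both ends have slots 22 mm wide running along y. Nuts lie still on the landing if the sieve is moved smoothly (0.1 m/s, soft starts); brisk strokes along y from buffer to buffer, a mean of 0.15 to 0.25 m/s, roll them off it into the slots
- pan: sifting pan, fixed, deep sheet-steel pan with flared rim, 84 mm high, inner size 128 mm (its x) by 270 mm (its y). Origin: centre of its underside; z up; inner floor at 5 mm. It takes the sieve lengthwise (y along y, either way round) with 4 mm of play to each long wall
- pan_rails (a point): point on the pan's centre line, 50 mm above its origin. Along both long inner walls runs a level rail, 12 mm wide, on which the sieve's skids stand and slide along y with little friction. The rails are set in height by screws and then fixed: unloaded, their top lies anywhere from 0 to 16 mm BELOW this point; where is not reported and must be felt
- buffer_left (a joint): compression in m of the sprung rubber buffer at the pan's +y end: 0 untouched, 0.010 bottomed, 1.5 N per mm. Untouched, its face stands 111.5 mm to +y of the pan's origin, so the sieve touches it when its centre is 36.5 mm to +y of the pan's centre
- buffer_right (a joint): compression in m of the like buffer at the pan's -y end: 0 untouched, 0.010 bottomed, 1.5 N per mm. It sits on an adjustable stop (black knob, clamped, does not move): its face stands anywhere from 86.5 to 111.5 mm to -y of the pan's origin, not reported, to be felt. The sieve touches it with its centre 11.5 to 36.5 mm to -y
- board: off-white plastic chopping board, fixed, 200 mm (its x) by 300 mm (its y) by 11 mm. Origin: centre of its underside, z up; top at z = 11 mm. The sieve starts near its middle, the sieve's y roughly along the board's x (turned about -90 degrees from the board's frame)
- mill: wooden pepper mill, 58 mm wide and 160 mm high, standing behind the work; origin at the centre of its base; bystander
- jar: spice jar with a gold lid, 42 mm wide and 96 mm high, standing behind the work; origin at the centre of its base; bystander
- tin: flat food tin, 86 mm wide and 40 mm high, standing behind the work; origin at the centre of its base; bystander
- walnut_1: walnut in its shell, about 32 mm thick and 37 mm long, 14 g; origin at its centre. Too big for the slots
- walnut_2: walnut in its shell, about 32 mm thick and 37 mm long, 14 g; origin at its centre. Too big for the slots
- walnut_3: walnut in its shell, about 32 mm thick and 37 mm long, 14 g; origin at its centre. Too big for the slots
- walnut_4: walnut in its shell, about 32 mm thick and 37 mm long, 14 g; origin at its centre. Too big for the slots
- hazelnut_1: hazelnut in its shell, a brown ball of 17 mm, 10 g; origin at its centre. Starts on the landing of the sieve, fits through the slots; it lies in the pan when its centre is below 32 mm above the pan's origin
- hazelnut_2: hazelnut in its shell, a brown ball of 17 mm, 10 g; origin at its centre. Starts on the landing of the sieve, fits through the slots; it lies in the pan when its centre is below 32 mm above the pan's origin
- hazelnut_3: hazelnut in its shell, a brown ball of 17 mm, 10 g; origin at its centre. Starts on the landing of the sieve, fits through the slots; it lies in the pan when its centre is below 32 mm above the pan's origin
- hazelnut_4: hazelnut in its shell, a brown ball of 17 mm, 10 g; origin at its centre. Starts on the landing of the sieve, fits through the slots; it lies in the pan when its centre is below 32 mm above the pan's origin
- hazelnut_5: hazelnut in its shell, a brown ball of 17 mm, 10 g; origin at its centre. Starts on the landing of the sieve, fits through the slots; it lies in the pan when its centre is below 32 mm above the pan's origin
- hazelnut_6: hazelnut in its shell, a brown ball of 17 mm, 10 g; origin at its centre. Starts on the landing of the sieve, fits through the slots; it lies in the pan when its centre is below 32 mm above the pan's origin
- rails (a joint): how far the two rails, mounted together on rubber springs, are pressed down, in m: 0 unloaded, 3 N per mm, 0.006 bottomed. The weight of the loaded sieve alone sinks them 1 to 2 mm. The value says nothing about the height at which the rails are set

How it is judged:
On the way, in this order (a step that is already met when the one before it is completed fails the run):
1. the sieve stands on the pan's sprung rails (pressed down by more than 0.6 mm), level and lengthwise in the pan (value of joint rails above 0.0006 m and x of sieve in the frame of pan between -0.006 and 0.006 m and z of sieve in the frame of pan below 0.052 m and angle between the y axis of sieve and the y axis of pan, either way round below 0.08 rad and angle between sieve's own z axis and vertical below 0.08 rad), for 0.2 s.
2. the sieve, riding on the rails (pressed down by more than 0.4 mm), presses the left (+y) buffer in by more than 1.5 mm (value of joint buffer_left above 0.0015 m and value of joint rails above 0.0004 m), for 0.02 s.
3. the sieve, riding on the rails (pressed down by more than 0.4 mm), presses the right (-y) buffer in by more than 1.5 mm (value of joint buffer_right above 0.0015 m and value of joint rails above 0.0004 m), for 0.02 s.
At the end, for the whole second after the job is handed in: All six hazelnuts lie in the pan, their centres less than 32 mm above its underside; all four walnuts are in the sieve; the sieve stands level (within 0.08 rad) and still on the chopping board, its centre within 60 mm (board's x) and 100 mm (board's y) of the board's centre (x of hazelnut_1 in the frame of pan between -0.066 and 0.066 m and y of hazelnut_1 in the frame of pan between -0.137 and 0.137 m and z of hazelnut_1 in the frame of pan between 0 and 0.032 m and x of hazelnut_2 in the frame of pan between -0.066 and 0.066 m and y of hazelnut_2 in the frame of pan between -0.137 and 0.137 m and z of hazelnut_2 in the frame of pan between 0 and 0.032 m and x of hazelnut_3 in the frame of pan between -0.066 and 0.066 m and y of hazelnut_3 in the frame of pan between -0.137 and 0.137 m and z of hazelnut_3 in the frame of pan between 0 and 0.032 m and x of hazelnut_4 in the frame of pan between -0.066 and 0.066 m and y of hazelnut_4 in the frame of pan between -0.137 and 0.137 m and z of hazelnut_4 in the frame of pan between 0 and 0.032 m and x of hazelnut_5 in the frame of pan between -0.066 and 0.066 m and y of hazelnut_5 in the frame of pan between -0.137 and 0.137 m and z of hazelnut_5 in the frame of pan between 0 and 0.032 m and x of hazelnut_6 in the frame of pan between -0.066 and 0.066 m and y of hazelnut_6 in the frame of pan between -0.137 and 0.137 m and z of hazelnut_6 in the frame of pan between 0 and 0.032 m and x of walnut_1 in the frame of sieve between -0.062 and 0.062 m and y of walnut_1 in the frame of sieve between -0.077 and 0.077 m and z of walnut_1 in the frame of sieve between 0.01 and 0.06 m and x of walnut_2 in the frame of sieve between -0.062 and 0.062 m and y of walnut_2 in the frame of sieve between -0.077 and 0.077 m and z of walnut_2 in the frame of sieve between 0.01 and 0.06 m and x of walnut_3 in the frame of sieve between -0.062 and 0.062 m and y of walnut_3 in the frame of sieve between -0.077 and 0.077 m and z of walnut_3 in the frame of sieve between 0.01 and 0.06 m and x of walnut_4 in the frame of sieve between -0.062 and 0.062 m and y of walnut_4 in the frame of sieve between -0.077 and 0.077 m and z of walnut_4 in the frame of sieve between 0.01 and 0.06 m and x of sieve in the frame of board between -0.06 and 0.06 m and y of sieve in the frame of board between -0.1 and 0.1 m and z of sieve in the frame of board between 0.006 and 0.016 m and angle between sieve's own z axis and vertical below 0.08 rad and linear speed of sieve below 0.02 m/s); the robot touches nothing.
It fails at once if the sieve is borne down hard on the rails, sinking them more than 4.5 mm (about 13 N) (value of joint rails above 0.0045 m).
It fails at once if the sieve is knocked or forced against the pan with more than 40 N (contact force between sieve and pan above 40 N).
It fails at once if a buffer is rammed in by more than 8 mm, close to the end of its travel (value of joint any of buffer_left, buffer_right above 0.008 m).
It fails at once if the pepper mill, the spice jar or the tin is shifted by more than 30 mm or tipped (distance of any of mill, jar, tin from where it was at the start of the episode above 0.03 m or angle between any of mill, jar, tin's own z axis and vertical above 0.5 rad).
It also fails if it takes over 72 s, if anything falls off the work surface, if the arm or the gripper's body presses on something with over 40 N, if the wrist force passes 120 N, or if a joint passes its speed limit or range.

## Working session

There is one attempt and no reset: what is moved stays moved. The work goes in short steps, Python scripts to look and compute and a tool call to move; the robot and the scene stay as the last step left them, time stands still between calls to the robot, and variables do not carry over. Pictures are saved under pics/ and viewed, at most 10 in all, crops included, and the job is handed in when it is done.

Besides the shell and the picture viewer there is one more tool, called after "Call:" as name(argument=value, ...) on one line, values as JSON. move_arm: Moves the arm, as the interface text tells. Scaled input: -1 to 1 covers 1 m each way for a shift and 360 degrees each way for a turn. Its arguments: {"type":"object","properties":{"steps":{"type":"array"},"squeeze":{"type":"number"}},"required":["steps"]}

```bash
mkdir -p pics; ls
python3 - <<'E'
from rig import manip
import cv2
s=manip.get_state();print(s)
for n in("scene","side"):
    i=manip.get_image(n);cv2.imwrite(f"pics/{n}0.png",i["pixels"]);print(n,i["fx"],i["cx"],i["R"],i["t"])
E
```

```text
pics
{'clock': 0.0, 'qpos': array([ 1.17199923e+00,  2.76597297e-01,  1.50614508e+00,  2.68559600e-05,
        1.36069907e+00, -1.21016043e-01]), 'qd': array([-0.0010928 ,  0.00010976,  0.00090577, -0.001058  , -0.0001289 ,
        0.00036579]), 'effort': array([ 2.23410420e-04, -4.16808558e+01, -2.45795202e+01, -1.37092547e-04,
        1.14669045e-02,  7.90141115e-06]), 'position': array([0.15748677, 0.55249068, 0.24743361]), 'ee_rot': array([-2.50249942e-04,  1.38447138e-01,  9.90369393e-01, -8.89975099e-04]), 'contact_force': array([-0.16876195,  0.94615759,  0.60511488]), 'moment': array([ 0.01662573, -0.00022901,  0.01559761]), 'gripper_force': 0.0, 'width': 0.08532588633649102}
scene 451.8831943984219 320.6856375155796 [[ 0.62523194 -0.78037554  0.00995162]
 [-0.40598598 -0.33611068 -0.84982645]
 [ 0.66652862  0.52729843 -0.52696866]] [-0.35608656  0.31962842  0.48399345]
side 614.0388325504098 319.4374584233394 [[-0.99912899 -0.04098053 -0.00786448]
 [-0.0303596   0.84319194 -0.53675474]
 [ 0.02862776 -0.53604846 -0.84370166]] [0.61142146 0.06232645 1.53606677]
```

View pics/scene0.png

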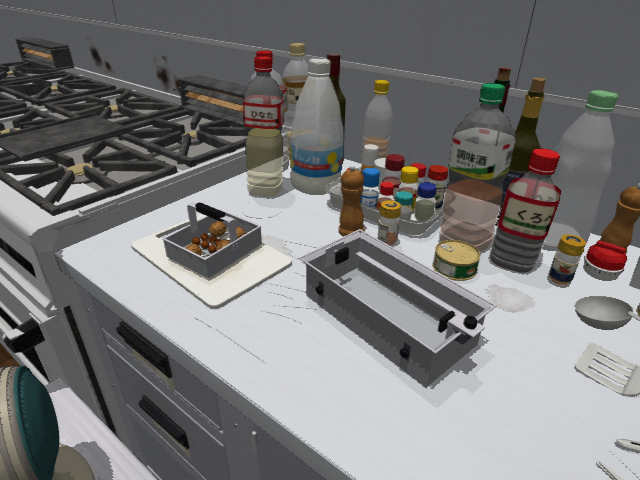

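View pics/side0.png

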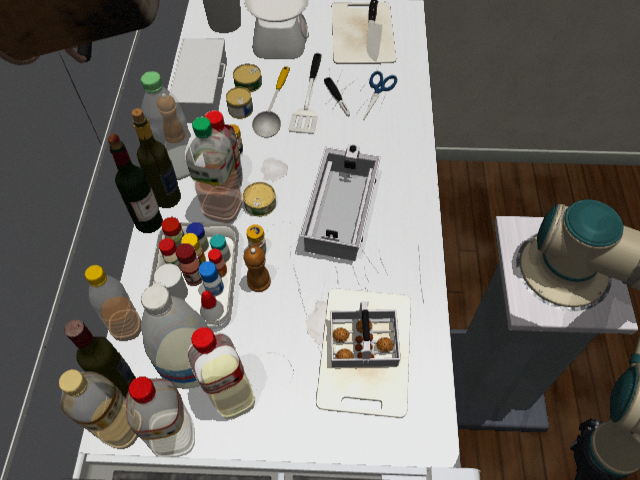

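Side view from above: pan around (340,200), board around (365,350), grip bar around (365,330). I'm zooming in to get the corner pixels.

Run:
```python
import cv2,numpy as np
a=cv2.imread("pics/side0.png")
def crop(x0,y0,x1,y1,k):
    c=cv2.resize(a[y0:y1,x0:x1],None,fx=k,fy=k,interpolation=cv2.INTER_CUBIC)
    for x in range(x0,x1,10):
        cv2.putText(c,str(x),((x-x0)*k,9),0,.32,(0,0,255),1);cv2.line(c,((x-x0)*k,10),((x-x0)*k,16),(0,0,255),1)
    for y in range(y0,y1,10):
        cv2.putText(c,str(y),(0,(y-y0)*k+4),0,.32,(0,0,255),1)
    return c
p=crop(295,138,390,268,4);b=crop(310,285,418,415,4)
h=max(p.shape[0],b.shape[0]);o=np.zeros((h,p.shape[1]+b.shape[1],3),np.uint8);o[:p.shape[0],:p.shape[1]]=p;o[:b.shape[0],p.shape[1]:]=b
o=o[:600,:]; print(o.shape); cv2.imwrite("pics/crop0.png",o[:, :800] if o.shape[1]<=820 else o)
```

```text
(520, 812, 3)
```

View pics/crop0.png

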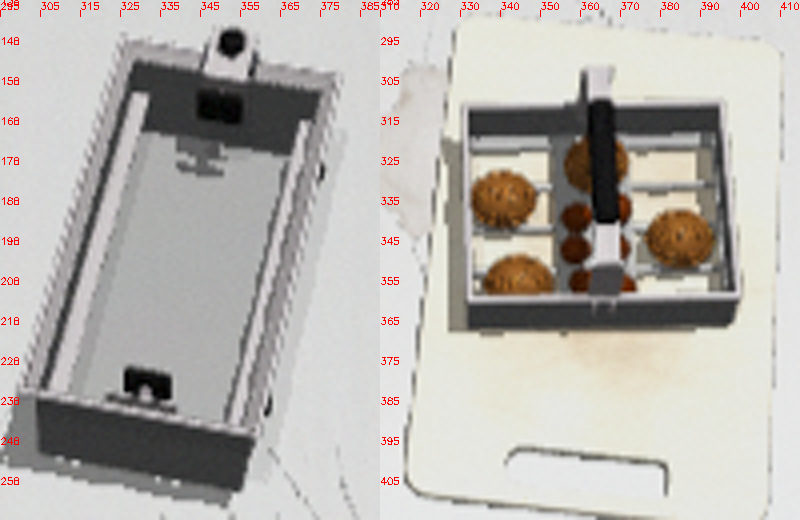

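```bash
cat > h.py <<'E'
from rig import manip
import cv2,numpy as np
def ray(im,u,v,z):
    R=np.array(im["R"]);t=np.array(im["t"]);c=-R.T@t
    d=R.T@np.array([(u-im["cx"])/im["fx"],(v-im["cy"])/im["fy"],1]);return c+d*(z-c[2])/d[2]
def proj(im,X):
    p=np.array(im["R"])@np.array(X)+np.array(im["t"]);return im["fx"]*p[0]/p[2]+im["cx"],im["fy"]*p[1]/p[2]+im["cy"]
E
python3 - <<'E'
from h import *
np.set_printoptions(precision=4,suppress=True)
im=manip.get_image("side")
def f(n,z,P):
    Q=np.array([ray(im,u,v,z)[:2] for u,v in P]);print(n,Q.tolist(),"mean",Q.mean(0))
    for i in range(len(Q)):
        d=Q[(i+1)%len(Q)]-Q[i];print("  len %.4f ang %.2f"%(np.hypot(*d),np.degrees(np.arctan2(d[1],d[0]))))
f("pan",.084,[(325.5,147.5),(380.5,156.2),(358.2,246.7),(300,236)])
f("grip",.115,[(365.3,309.5),(366.3,340.5)])
f("rim",.059,[(331,311),(395.5,310.8),(399.5,358.8),(332,359.8)])
f("board",.011,[(329.5,288.8),(410.5,295.5),(406.2,414.5),(316.2,406.8)])
for n,p,z in(("mill",(257,283),0),("jar",(256,255),0),("tin",(260,198),.04)):print(n,ray(im,*p,z))
E
```

```text
pan [[0.6075311538379603, -0.30483807951433206], [0.4607008719191028, -0.2794515514167081], [0.5177370433711984, 0.0063606811883551995], [0.6594334866152768, -0.019323201848417626]] mean [ 0.5614 -0.1493]
  len 0.1490 ang 170.19
  len 0.2914 ang 78.71
  len 0.1440 ang -10.27
  len 0.2902 ang -100.30
grip [[0.5022205917203537, 0.1888585829457856], [0.500016224524345, 0.26237111799539137]] mean [0.5011 0.2256]
  len 0.0735 ang 91.72
  len 0.0735 ang -88.28
rim [[0.57798129118168, 0.1677347663628591], [0.4298085100843738, 0.16172216621697477], [0.4240033287127949, 0.27847486779849107], [0.57211670615253, 0.2864104826148648]] mean [0.501  0.2236]
  len 0.1483 ang -177.68
  len 0.1169 ang 92.85
  len 0.1483 ang 3.07
  len 0.1188 ang -87.17
board [[0.5838376717975131, 0.08422626689413604], [0.38727792743847256, 0.09538039652115715], [0.40774677611811305, 0.386571582535045], [0.6034788657158847, 0.3771706922169958]] mean [0.4956 0.2358]
  len 0.1969 ang 176.75
  len 0.2919 ang 85.98
  len 0.1960 ang -2.75
  len 0.2936 ang -93.84
mill [0.7639 0.0686 0.    ]
jar [ 0.7743 -0.0123  0.    ]
tin [ 0.7745 -0.1633  0.04  ]
```

Geometry agrees with the known sizes: the pan's y axis is at about 79.3°, the grip is at (0.501, 0.225) and its closing direction is at about 2.5°. I'm going to hover above the grip.

Call:
move_arm(steps=[0,0,-0.02,0.034,-0.033,-0.002,1,0,0,-0.04,0.07,-0.066,-0.005,1,0,0,-0.06,0.105,-0.1,-0.008,1,0,0,-0.08,0.14,-0.133,-0.01,1,0,0,-0.1,0.175,-0.166,-0.012,1,0,0,-0.12,0.21,-0.2,-0.015,1,0,0,-0.14,0.245,-0.233,-0.018,1,0,0,-0.16,0.28,-0.266,-0.02,1,0,0,-0.18,0.315,-0.3,-0.02,1,0,0,-0.199,0.344,-0.328,-0.02,1], squeeze=70)

```text
clock: 1.15
position: [0.5032, 0.2228, 0.228]
ee_rot: [0.0, 0.694, 0.72, -0.0]
contact_force: [0.6, 0.3, -0.1]
width: 0.0852
gripper_force: 0.0
```

Run:
```python
from h import *
i=manip.get_image("wrist");cv2.imwrite("pics/w1.png",i["pixels"]);s=manip.get_state();print(s["position"],s["ee_rot"],s["qpos"],s["clock"],s["contact_force"])
print(proj(i,[.501,.225,.115]),i["t"])
np.save("w1.npy",i,allow_pickle=True)
```

```text
[0.50827537 0.21878104 0.22788129] [3.69426697e-03 6.96245851e-01 7.17793884e-01 7.98714170e-05] [ 0.28473843  0.25423677  1.58746924 -0.00659538  1.29610844  0.25604051] 1.2 [ 3.93779332 -3.83749919  0.30640555]
(np.float64(322.67175744109034), np.float64(236.4898023598972)) [-0.51095492  0.16749451  0.41354122]
```

View pics/w1.png

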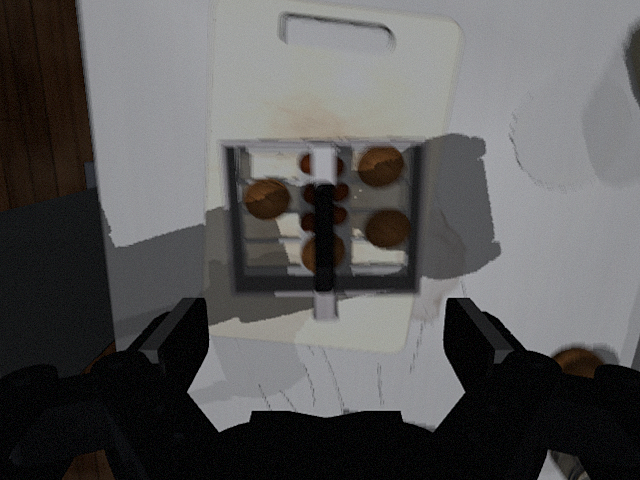

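Wrist view: bar ends at about (325,185) and (324,291), centre at (324.5,238); predicted (322.7,236.5), so good agreement.

Run:
```python
from h import *
i=np.load("w1.npy",allow_pickle=True).item()
a=ray(i,325,185,.115);b=ray(i,324,291,.115);print(a,b,(a+b)/2,np.hypot(*(b-a)[:2]),np.degrees(np.arctan2(*(a-b)[1::-1])))
# rim lines z=.059 
for p in((222,141),(424,139),(417,292),(233,292)):print(ray(i,*p,.059))
s=manip.get_state();print(s["position"],s["ee_rot"],s["clock"])
```

```text
[0.50125753 0.25736581 0.115     ] [0.50317865 0.18819413 0.115     ] [0.50221809 0.22277997 0.115     ] 0.06919835000612641 91.59088497741413
[0.42544476 0.27875551 0.059     ]
[0.5718867  0.28569274 0.059     ]
[0.57866872 0.16620862 0.059     ]
[0.43050651 0.1605658  0.059     ]
[0.50827537 0.21878104 0.22788129] [3.69426697e-03 6.96245851e-01 7.17793884e-01 7.98714170e-05] 1.2
```

Call:
move_arm(steps=[0,0,0,0,0,0,1,0,0,0,0,0,0,1,0,0,0,0,0,-0.01,1,0,0,0,0,0,-0.03,1,0,0,0,0,0,-0.05,1,0,0,0,0,0,-0.06,1,0,0,0,0,0,-0.065,1,0,0,0,0,0,-0.065,1,0,0,0,0,0,-0.065,1,0,0,0,0,0,-0.065,1])

```text
clock: 2.2
position: [0.5023, 0.2253, 0.1642]
ee_rot: [0.001, 0.692, 0.722, 0.001]
contact_force: [-0.1, 0.9, 0.5]
width: 0.0857
gripper_force: 0.0
```

Run:
```python
from h import *
s=manip.get_state();print(s["position"],s["ee_rot"],s["clock"],s["contact_force"])
```

```text
[0.50226773 0.22526338 0.16422248] [5.03126959e-04 6.91795607e-01 7.22092697e-01 8.50120911e-04] 2.2 [-0.14017332  0.8814241   0.51673964]
```

Call:
move_arm(steps=[0,0,0,0,-0.001,-0.008,1,0,0,0,0,-0.001,-0.022,1,0,0,0,0,-0.001,-0.038,1,0,0,0,0,-0.001,-0.05,1,0,0,0,0,-0.001,-0.056,1,0,0,0,0,-0.001,-0.059,1,0,0,0,0,-0.001,-0.059,0,0,0,0,0,-0.001,-0.059,-0.5,0,0,0,0,-0.001,-0.059,-0.8,0,0,0,0,-0.001,-0.059,-1], squeeze=70)

```text
clock: 3.2
position: [0.502, 0.2241, 0.1048]
ee_rot: [0.0, 0.692, 0.722, 0.0]
contact_force: [0.0, -0.0, 0.1]
width: 0.0284
gripper_force: 0.0
```

Call:
move_arm(steps=[0,0,0,0,0,0,-1,0,0,0,0,0,0,-1,0,0,0,0,0,0,-1,0,0,0,0,0,0,-1,0,0,0,0,0,0,-1,0,0,0,0,0,0,-1,0,0,0,0,0,0.001,-1,0,0,0,0,0,0.003,-1,0,0,0,0,0,0.006,-1,0,0,0,0,0,0.01,-1])

```text
clock: 4.2
position: [0.5011, 0.2238, 0.1138]
ee_rot: [-0.0, 0.692, 0.722, -0.001]
contact_force: [0.5, -0.6, -5.0]
width: 0.0128
gripper_force: 68.2
```

Run:
```python
from h import *
s=manip.get_state();print(s)
```

```text
{'clock': 4.2, 'qpos': array([ 2.93227408e-01,  3.47368572e-01,  1.76135299e+00, -7.91408628e-05,
        1.03466650e+00,  2.50612074e-01]), 'qd': array([-0.00074329, -0.05074764, -0.05904027, -0.0024183 ,  0.09841336,
        0.00180464]), 'effort': array([ 5.74007845e-04, -4.36321378e+01, -2.15653038e+01,  3.92388625e-03,
       -8.26102495e-02, -7.11607263e-04]), 'position': array([0.50113382, 0.22377749, 0.11376694]), 'ee_rot': array([-4.11344341e-04,  6.91865717e-01,  7.22025639e-01, -7.98636067e-04]), 'contact_force': array([ 0.48432712, -0.63948075, -4.97585333]), 'moment': array([-0.02302159,  0.02638732, -0.03989398]), 'gripper_force': 68.1943953037262, 'width': 0.012801990968116145}
```

Run:
```python
from h import *
i=manip.get_image("scene")
cs=[[.6075,-.3048],[.4607,-.2795],[.5177,.0064],[.6594,-.0193]]
for c in cs: print(np.round(proj(i,[*c,.084]),1))
a=cv2.imread("pics/scene0.png")[215:395,290:500]
cv2.imwrite("pics/sc0c.png",cv2.resize(a,None,fx=3.3,fy=3.3,interpolation=cv2.INTER_CUBIC)[:600])
```

```text
[494.1 305.2]
[434.5 353.4]
[299.7 257.1]
[358.2 229.7]
```

View pics/sc0c.png

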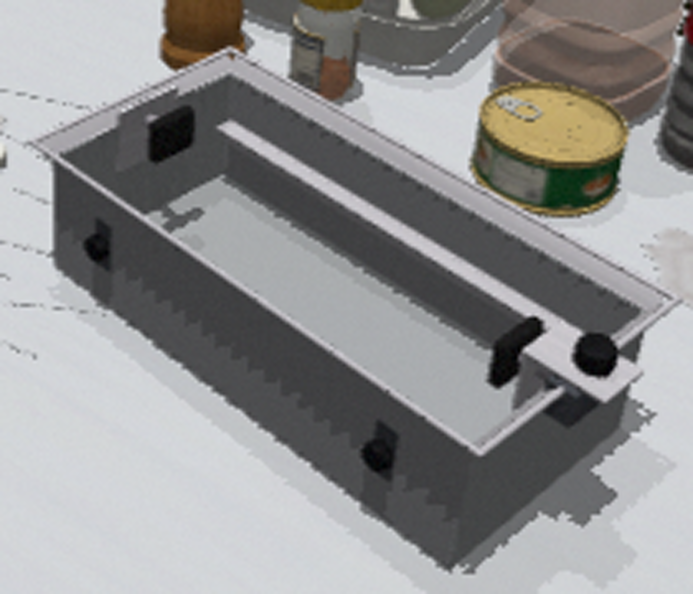

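Scene view: rim corners at about (300.6,258.9), (360.3,230.2), (497,305) and (434.8,351.4), within about 2 px of the prediction. I'll fit both views jointly.

Run:
```python
from h import *
from scipy.optimize import least_squares
A=manip.get_image("side");B=manip.get_image("scene")
# order: far(-y,+x),(-y,-x),(+y,-x),(+y,+x)
a=[(325.5,147.5),(380.5,156.2),(358.2,246.7),(300,236)]
b=[(497,305),(434.8,351.4),(300.6,258.9),(360.3,230.2)]
sg=[(1,-1),(-1,-1),(-1,1),(1,1)]
def r(p,full=0):
    x,y,w,hx,hy=p;o=[]
    for (sx,sy),u,v in zip(sg,a,b):
        X=[x+np.cos(w)*sx*hx-np.sin(w)*sy*hy,y+np.sin(w)*sx*hx+np.cos(w)*sy*hy,.084]
        o+=[*(np.array(proj(A,X))-u)*2.5,*(np.array(proj(B,X))-v)*1.9]
    return o
s=least_squares(r,[.56,-.15,-.18,.073,.145]);print(s.x,np.degrees(s.x[2]),np.round(s.fun,1))
# carry rows
from numpy import interp
st=manip.get_state();print(st["position"],st["clock"])
```

```text
[ 0.56223077 -0.15076935 -0.18541409  0.07373853  0.14470981] -10.623444685570218 [-0.4 -1.3 -3.1  1.  -2.2 -0.   0.8  1.8  1.4 -1.1 -1.5 -2.3 -1.8 -2.5
 -0.6 -0.7]
[0.50192226 0.22403937 0.11453014] 4.35
```

Run:
```python
import numpy as np
T=6.0;r=1.2
t=np.linspace(0,T,601);v=np.where(t<r,.5-.5*np.cos(np.pi*t/r),np.where(t>T-r,.5-.5*np.cos(np.pi*(T-t)/r),1))
s=np.concatenate([[0],np.cumsum((v[1:]+v[:-1])/2)]);s/=s[-1]
S=np.interp(np.arange(0,61)/10,t,s)
u=np.clip(S/.45,0,1);P=np.c_[S*.2139,S*.062,S*-.362,.092*u*u*(3-2*u)]
P=np.round(P*2000)/2000
for k in range(6):
    print(", ".join(f"0, 0, {a:g}, {b:g}, {c:g}, {d:g}, -1" for a,b,c,d in np.round(P[10*k+1:10*k+11]-P[10*k],4)))
```

```text
0, 0, 0, 0, 0, 0, -1, 0, 0, 0, 0, -0.0005, 0, -1, 0, 0, 0.0005, 0, -0.001, 0, -1, 0, 0, 0.0015, 0.0005, -0.0025, 0, -1, 0, 0, 0.003, 0.001, -0.005, 0, -1, 0, 0, 0.005, 0.0015, -0.008, 0.0005, -1, 0, 0, 0.0075, 0.002, -0.0125, 0.0015, -1, 0, 0, 0.0105, 0.003, -0.0175, 0.003, -1, 0, 0, 0.014, 0.004, -0.024, 0.0055, -1, 0, 0, 0.018, 0.005, -0.0305, 0.0085, -1
0, 0, 0.0045, 0.0015, -0.0075, 0.004, -1, 0, 0, 0.0085, 0.003, -0.015, 0.009, -1, 0, 0, 0.013, 0.004, -0.0225, 0.014, -1, 0, 0, 0.0175, 0.0055, -0.03, 0.02, -1, 0, 0, 0.022, 0.0065, -0.0375, 0.026, -1, 0, 0, 0.0265, 0.008, -0.045, 0.0325, -1, 0, 0, 0.031, 0.009, -0.0525, 0.039, -1, 0, 0, 0.0355, 0.0105, -0.06, 0.045, -1, 0, 0, 0.04, 0.012, -0.0675, 0.0515, -1, 0, 0, 0.0445, 0.013, -0.075, 0.0575, -1
0, 0, 0.0045, 0.0015, -0.0075, 0.0055, -1, 0, 0, 0.009, 0.0025, -0.015, 0.0105, -1, 0, 0, 0.0135, 0.004, -0.0225, 0.0155, -1, 0, 0, 0.0175, 0.005, -0.03, 0.019, -1, 0, 0, 0.022, 0.0065, -0.038, 0.0225, -1, 0, 0, 0.0265, 0.008, -0.0455, 0.0245, -1, 0, 0, 0.031, 0.009, -0.053, 0.026, -1, 0, 0, 0.0355, 0.0105, -0.0605, 0.026, -1, 0, 0, 0.0
[... 453 characters left out ...]
-0.0075, 0, -1, 0, 0, 0.009, 0.0025, -0.015, 0, -1, 0, 0, 0.0135, 0.004, -0.0225, 0, -1, 0, 0, 0.018, 0.005, -0.03, 0, -1, 0, 0, 0.0225, 0.0065, -0.0375, 0, -1, 0, 0, 0.0265, 0.0075, -0.045, 0, -1, 0, 0, 0.031, 0.009, -0.0525, 0, -1, 0, 0, 0.0355, 0.01, -0.0605, 0, -1, 0, 0, 0.04, 0.0115, -0.0675, 0, -1, 0, 0, 0.0445, 0.013, -0.075, 0, -1
0, 0, 0.004, 0.001, -0.0065, 0, -1, 0, 0, 0.0075, 0.002, -0.013, 0, -1, 0, 0, 0.0105, 0.003, -0.018, 0, -1, 0, 0, 0.013, 0.0035, -0.0225, 0, -1, 0, 0, 0.015, 0.004, -0.0255, 0, -1, 0, 0, 0.0165, 0.0045, -0.028, 0, -1, 0, 0, 0.017, 0.005, -0.0295, 0, -1, 0, 0, 0.0175, 0.005, -0.03, 0, -1, 0, 0, 0.018, 0.005, -0.0305, 0, -1, 0, 0, 0.018, 0.005, -0.0305, 0, -1
```

Call:
move_arm(steps=[0,0,0,0,0,0,-1,0,0,0,0,-0.0005,0,-1,0,0,0.0005,0,-0.001,0,-1,0,0,0.0015,0.0005,-0.0025,0,-1,0,0,0.003,0.001,-0.005,0,-1,0,0,0.005,0.0015,-0.008,0.0005,-1,0,0,0.0075,0.002,-0.0125,0.0015,-1,0,0,0.0105,0.003,-0.0175,0.003,-1,0,0,0.014,0.004,-0.024,0.0055,-1,0,0,0.018,0.005,-0.0305,0.0085,-1])

```text
clock: 5.35
position: [0.5067, 0.1929, 0.123]
ee_rot: [0.0, 0.649, 0.761, -0.0]
contact_force: [0.4, -0.1, -4.2]
width: 0.0131
gripper_force: 68.2
```

Call:
move_arm(steps=[0,0,0.0045,0.0015,-0.0075,0.004,-1,0,0,0.0085,0.003,-0.015,0.009,-1,0,0,0.013,0.004,-0.0225,0.014,-1,0,0,0.0175,0.0055,-0.03,0.02,-1,0,0,0.022,0.0065,-0.0375,0.026,-1,0,0,0.0265,0.008,-0.045,0.0325,-1,0,0,0.031,0.009,-0.0525,0.039,-1,0,0,0.0355,0.0105,-0.06,0.045,-1,0,0,0.04,0.012,-0.0675,0.0515,-1,0,0,0.0445,0.013,-0.075,0.0575,-1])

```text
clock: 6.35
position: [0.5198, 0.1177, 0.1808]
ee_rot: [0.0, 0.537, 0.844, 0.0]
contact_force: [-0.0, 0.0, -3.8]
width: 0.0129
gripper_force: 68.2
```

Call:
move_arm(steps=[0,0,0.0045,0.0015,-0.0075,0.0055,-1,0,0,0.009,0.0025,-0.015,0.0105,-1,0,0,0.0135,0.004,-0.0225,0.0155,-1,0,0,0.0175,0.005,-0.03,0.019,-1,0,0,0.022,0.0065,-0.038,0.0225,-1,0,0,0.0265,0.008,-0.0455,0.0245,-1,0,0,0.031,0.009,-0.053,0.026,-1,0,0,0.0355,0.0105,-0.0605,0.026,-1,0,0,0.04,0.0115,-0.068,0.026,-1,0,0,0.0445,0.013,-0.0755,0.026,-1])

```text
clock: 7.35
position: [0.5325, 0.0422, 0.2065]
ee_rot: [0.0, 0.414, 0.91, -0.0]
contact_force: [-0.4, -0.7, -4.4]
width: 0.0131
gripper_force: 68.2
```

Call:
move_arm(steps=[0,0,0.0045,0.0015,-0.0075,0,-1,0,0,0.009,0.0025,-0.015,0,-1,0,0,0.0135,0.004,-0.0225,0,-1,0,0,0.018,0.005,-0.03,0,-1,0,0,0.022,0.0065,-0.0375,0,-1,0,0,0.0265,0.008,-0.045,0,-1,0,0,0.031,0.009,-0.053,0,-1,0,0,0.0355,0.0105,-0.0605,0,-1,0,0,0.04,0.0115,-0.068,0,-1,0,0,0.0445,0.013,-0.0755,0,-1])

```text
clock: 8.35
position: [0.5454, -0.0332, 0.2064]
ee_rot: [-0.0, 0.283, 0.959, -0.0]
contact_force: [0.9, -1.5, -4.4]
width: 0.0131
gripper_force: 68.2
```

Call:
move_arm(steps=[0,0,0.0045,0.001,-0.0075,0,-1,0,0,0.009,0.0025,-0.015,0,-1,0,0,0.0135,0.004,-0.0225,0,-1,0,0,0.018,0.005,-0.03,0,-1,0,0,0.0225,0.0065,-0.0375,0,-1,0,0,0.0265,0.0075,-0.045,0,-1,0,0,0.031,0.009,-0.0525,0,-1,0,0,0.0355,0.01,-0.0605,0,-1,0,0,0.04,0.0115,-0.0675,0,-1,0,0,0.0445,0.013,-0.075,0,-1])

```text
clock: 9.35
position: [0.5584, -0.1082, 0.2063]
ee_rot: [-0.0, 0.147, 0.989, 0.0]
contact_force: [-0.4, -0.0, -4.2]
width: 0.0131
gripper_force: 68.2
```

Call:
move_arm(steps=[0,0,0.004,0.001,-0.0065,0,-1,0,0,0.0075,0.002,-0.013,0,-1,0,0,0.0105,0.003,-0.018,0,-1,0,0,0.013,0.0035,-0.0225,0,-1,0,0,0.015,0.004,-0.0255,0,-1,0,0,0.0165,0.0045,-0.028,0,-1,0,0,0.017,0.005,-0.0295,0,-1,0,0,0.0175,0.005,-0.03,0,-1,0,0,0.018,0.005,-0.0305,0,-1,0,0,0.018,0.005,-0.0305,0,-1])

```text
clock: 10.35
position: [0.5637, -0.1379, 0.2063]
ee_rot: [-0.0, 0.092, 0.996, 0.0]
contact_force: [0.2, 0.3, -4.9]
width: 0.0126
gripper_force: 68.2
```

Run:
```python
from h import *
for n in("side","scene"):
    i=manip.get_image(n);np.save(n+"2.npy",i,allow_pickle=True)
s=manip.get_state();print(s["position"],s["ee_rot"],s["clock"],s["contact_force"],s["moment"],s["qpos"])
a=np.load("side2.npy",allow_pickle=True).item()["pixels"][120:270,270:410]
b=np.load("scene2.npy",allow_pickle=True).item()["pixels"][160:385,290:510]
o=np.zeros((600,800,3),np.uint8);x=cv2.resize(a,None,fx=3,fy=3,interpolation=2);y=cv2.resize(b,None,fx=1.7,fy=1.7,interpolation=2)
o[:450,:420]=x;o[:y.shape[0],425:425+y.shape[1]]=y[:,:375];cv2.imwrite("pics/c2.png",o[:450])
```

```text
[ 0.56368052 -0.13785465  0.20631509] [-1.55450424e-05  9.15657405e-02  9.95799029e-01  9.60650257e-05] 10.45 [-0.34097483  0.24080873 -3.65891222] [-0.0130437  -0.00225619  0.01180291] [-3.59842250e-01  3.09795636e-01  1.56246495e+00  1.85382533e-04
  1.26941296e+00 -1.74730526e+00]
```

View pics/c2.png

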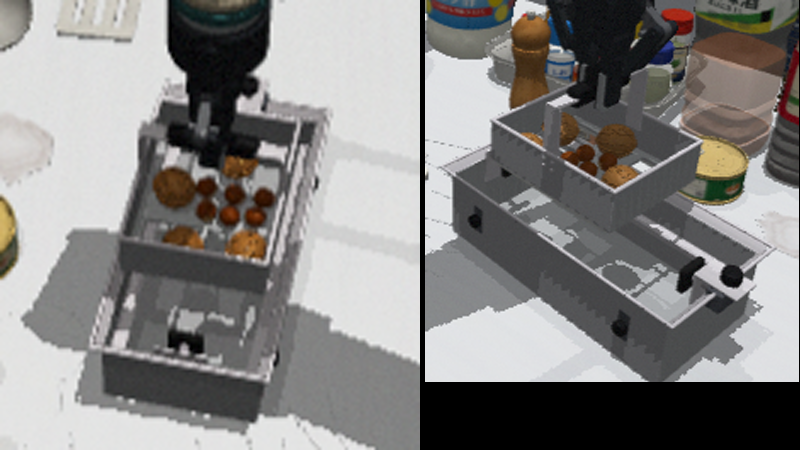

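The sieve hangs level over the pan. Rim corners: side view (310,199), (360,207), (322,156), (370,160); scene view (329,232), (401,275), (452,245). I'm fitting its pose against the pan.

Run:
```python
from h import *
from scipy.optimize import least_squares
A=np.load("side2.npy",allow_pickle=True).item();B=np.load("scene2.npy",allow_pickle=True).item()
a={(1,1):(310,199.3),(-1,1):(360.3,207.3),(1,-1):(322.3,156),(-1,-1):(370,160)}
b={(-1,1):(329.4,231.8),(-1,-1):(400.6,275.3),(1,-1):(451.8,244.7)}
def r(p):
    x,y,w=p;o=[]
    for im,D,k in((A,a,2.4),(B,b,1.8)):
        for (sx,sy),u in D.items():
            X=[x+np.cos(w)*sx*.06-np.sin(w)*sy*.075,y+np.sin(w)*sx*.06+np.cos(w)*sy*.075,.1605]
            o+=list((np.array(proj(im,X))-u)*k)
    return o
s=least_squares(r,[.563,-.138,-.18]);print(s.x,np.degrees(s.x[2]),np.round(s.fun,1))
d=s.x[:2]-[.562,-.1505];w=np.radians(-10.5);print("pan-frame offset",d@[np.cos(w),np.sin(w)],d@[-np.sin(w),np.cos(w)])
```

```text
[ 0.56399537 -0.13742662 -0.16320097] -9.350726716724338 [ 0.7  1.  -0.3  1.2  1.5 -8.7  0.8 -0.9 -3.6 -1.4  1.3 -3.1 -0.1 -3.6]
pan-frame offset -0.00042047318596625594 0.013218089689474846
```

Call:
move_arm(steps=[0,0,0,0,0,-0.001,-1,0,0,0,0,0,-0.004,-1,0,0,0,0,0,-0.01,-1,0,0,0,0,0,-0.018,-1,0,0,0,0,0,-0.027,-1,0,0,0,0,0,-0.036,-1,0,0,0,0,0,-0.045,-1,0,0,0,0,0,-0.052,-1,0,0,0,0,0,-0.057,-1,0,0,0,0,0,-0.059,-1])

```text
clock: 11.45
position: [0.5635, -0.1379, 0.1466]
ee_rot: [-0.0, 0.092, 0.996, 0.0]
contact_force: [0.0, -0.4, -3.9]
width: 0.0129
gripper_force: 68.2
```

Call:
move_arm(steps=[0,0,0,0,0,0,-1,0,0,0,0,0,-0.0005,-1,0,0,0,0,0,-0.001,-1,0,0,0,0,0,-0.0015,-1,0,0,0,0,0,-0.002,-1,0,0,0,0,0,-0.0025,-1,0,0,0,0,0,-0.003,-1,0,0,0,0,0,-0.003,-1,0,0,0,0,0,-0.003,-1,0,0,0,0,0,-0.003,-1])

```text
clock: 12.45
position: [0.5637, -0.138, 0.1443]
ee_rot: [-0.0, 0.092, 0.996, 0.0]
contact_force: [0.6, 0.3, -4.2]
width: 0.0125
gripper_force: 68.2
```

```bash
cat > st.py <<'E'
from h import *
np.set_printoptions(precision=4,suppress=True)
s=manip.get_state()
d=s["position"][:2]-np.array([.562,-.1505]);w=np.radians(-10.5)
print(s["position"],"pan",d@[np.cos(w),np.sin(w)],d@[-np.sin(w),np.cos(w)],s["clock"],s["contact_force"],s["moment"])
E
python3 st.py
```

```text
[ 0.5637 -0.138   0.1443] pan -0.0005839719548508275 0.012563520789889506 12.45 [ 0.5768  0.3413 -4.2402] [0.0212 0.0035 0.0116]
```

Call:
move_arm(steps=[0,0,0,0,0,-0.0005,-1,0,0,0,0,0,-0.001,-1,0,0,0,0,0,-0.0015,-1,0,0,0,0,0,-0.002,-1,0,0,0,0,0,-0.0025,-1,0,0,0,0,0,-0.003,-1,0,0,0,0,0,-0.003,-1,0,0,0,0,0,-0.003,-1,0,0,0,0,0,-0.003,-1,0,0,0,0,0,-0.003,-1])

```text
clock: 13.45
position: [0.5637, -0.138, 0.1413]
ee_rot: [0.0, 0.092, 0.996, 0.0]
contact_force: [-0.2, -0.0, -4.1]
width: 0.0127
gripper_force: 68.2
```

Call:
move_arm(steps=[0,0,0,0,0,-0.0005,-1,0,0,0,0,0,-0.001,-1,0,0,0,0,0,-0.0015,-1,0,0,0,0,0,-0.002,-1,0,0,0,0,0,-0.0025,-1,0,0,0,0,0,-0.003,-1,0,0,0,0,0,-0.003,-1,0,0,0,0,0,-0.003,-1,0,0,0,0,0,-0.003,-1,0,0,0,0,0,-0.003,-1])

```text
clock: 14.45
position: [0.5639, -0.1381, 0.1386]
ee_rot: [0.0, 0.092, 0.996, -0.0]
contact_force: [-0.7, 2.0, 0.6]
width: 0.0126
gripper_force: 68.8
```

```bash
python3 st.py; python3 -c "
from h import *
manip.get_image('side')
import st"
```

```text
[ 0.5639 -0.1381  0.1386] pan -0.0003846022456077015 0.012561394353570014 14.45 [-0.6711  2.0094  0.619 ] [ 0.0938  0.0471 -0.0087]
[ 0.5639 -0.1381  0.1385] pan -0.00037784860216189 0.012551876437241065 14.5 [-0.4826  1.0083  0.3681] [ 0.0616 -0.0146  0.0012]
```

Standing on the rails at about 1.6 mm sink. Now I'll feel the left buffer.

Call:
move_arm(steps=[0,0,0,0.0005,0.002,-0.0003,-1,0,0,0,0.001,0.006,-0.0005,-1,0,0,0,0.002,0.011,-0.0005,-1,0,0,0,0.003,0.016,-0.0005,-1,0,0,0,0.004,0.021,-0.0005,-1,0,0,0,0.0045,0.024,-0.0005,-1,0,0,0,0.0048,0.026,-0.0005,-1,0,0,0,0.0048,0.026,-0.0005,-1,0,0,0,0.0048,0.026,-0.0005,-1,0,0,0,0.0048,0.026,-0.0005,-1])

```text
clock: 15.5
position: [0.5686, -0.1123, 0.1379]
ee_rot: [0.0, 0.092, 0.996, -0.0]
contact_force: [-0.4, -2.7, 3.0]
width: 0.0126
gripper_force: 69.2
```

```bash
python3 st.py; python3 -c "
from h import *
manip.get_image('side')
import st"
```

```text
[ 0.5686 -0.1123  0.1379] pan -0.0004624462102252459 0.03872841313745801 15.5 [-0.3517 -2.7291  3.0408] [-0.4139  0.1047  0.0016]
[ 0.5686 -0.1124  0.1379] pan -0.0004760680351031826 0.03869928150790172 15.55 [-0.3821 -1.9261  2.2218] [-0.4182  0.0483  0.0278]
```

Call:
move_arm(steps=[0,0,0,-0.0022,-0.012,0.0002,-1,0,0,0,-0.0051,-0.0275,0.0003,-1,0,0,0,-0.0076,-0.041,0.0003,-1,0,0,0,-0.0087,-0.047,0.0003,-1,0,0,0,-0.0091,-0.049,0.0003,-1,0,0,0,-0.0096,-0.0516,0.0003,-1,0,0,0,-0.0096,-0.0516,0.0003,-1,0,0,0,-0.0096,-0.0516,0.0003,-1,0,0,0,-0.0096,-0.0516,0.0003,-1,0,0,0,-0.0096,-0.0516,0.0003,-1])

```text
clock: 16.55
position: [0.5589, -0.1634, 0.1381]
ee_rot: [-0.0, 0.091, 0.996, -0.0]
contact_force: [0.5, -0.3, 1.6]
width: 0.0129
gripper_force: 69.1
```

```bash
python3 st.py; python3 -c "
from h import *
manip.get_image('side')
import st"
```

```text
[ 0.5589 -0.1634  0.1381] pan -0.0006866372081316195 -0.013272958875027415 16.55 [ 0.4938 -0.3383  1.6372] [-0.0763  0.0629 -0.0019]
[ 0.5589 -0.1635  0.1381] pan -0.0006629832952868611 -0.013319751308135393 16.6 [0.1755 0.097  1.8382] [-0.0782  0.0502  0.0214]
```

Call:
move_arm(steps=[0,0,0,0.0027,0.0147,0,-1,0,0,0,0.006,0.0325,0,-1,0,0,0,0.0084,0.0452,0,-1,0,0,0,0.0089,0.0482,0,-1,0,0,0,0.0058,0.0315,0,-1,0,0,0,0.0025,0.0138,0,-1,0,0,0,-0.0004,-0.002,0,-1,0,0,0,-0.0009,-0.0049,0,-1,0,0,0,-0.0009,-0.0049,0,-1,0,0,0,-0.0009,-0.0049,0,-1])

```text
clock: 17.6
position: [0.5579, -0.1689, 0.1381]
ee_rot: [0.0, 0.092, 0.996, 0.0]
contact_force: [0.7, 0.2, 0.9]
width: 0.0127
gripper_force: 69.1
```

```bash
python3 st.py
```

```text
[ 0.5579 -0.1689  0.1381] pan -0.0006522632088122646 -0.018796005056493367 17.6 [0.6511 0.1603 0.8533] [-0.0355  0.035  -0.0187]
```

Call:
move_arm(steps=[0,0,0,0.0031,0.0167,0,-1,0,0,0,0.0067,0.0364,0,-1,0,0,0,0.0093,0.0501,0,-1,0,0,0,0.01,0.0541,0,-1,0,0,0,0.0067,0.0364,0,-1,0,0,0,0.0031,0.0167,0,-1,0,0,0,0,-0.001,0,-1,0,0,0,-0.001,-0.0054,0,-1,0,0,0,-0.001,-0.0054,0,-1,0,0,0,-0.001,-0.0054,0,-1])

```text
clock: 18.6
position: [0.5571, -0.1735, 0.1381]
ee_rot: [0.0, 0.092, 0.996, 0.0]
contact_force: [0.6, -0.8, 2.9]
width: 0.0131
gripper_force: 69.2
```

```bash
python3 st.py
```

```text
[ 0.5571 -0.1735  0.1381] pan -0.0006768290179600397 -0.023472711545962102 18.6 [ 0.6099 -0.8181  2.9269] [-0.0468 -0.0096  0.0259]
```

Call:
move_arm(steps=[0,0,0,0.0033,0.0177,0,-1,0,0,0,0.0073,0.0393,0,-1,0,0,0,0.0102,0.055,0,-1,0,0,0,0.0109,0.059,0,-1,0,0,0,0.0073,0.0393,0,-1,0,0,0,0.0033,0.0177,0,-1,0,0,0,0,-0.001,0,-1,0,0,0,-0.001,-0.0054,0,-1,0,0,0,-0.001,-0.0054,0,-1,0,0,0,-0.001,-0.0054,0,-1])

```text
clock: 19.6
position: [0.556, -0.1789, 0.1381]
ee_rot: [-0.0, 0.092, 0.996, 0.0]
contact_force: [-0.8, -0.6, 1.7]
width: 0.0125
gripper_force: 69.2
```

```bash
python3 st.py
```

```text
[ 0.556  -0.1789  0.1381] pan -0.0006858053617117178 -0.029041283060115206 19.6 [-0.7739 -0.6044  1.705 ] [-0.0578 -0.024   0.0182]
```

Call:
move_arm(steps=[0,0,0,0.0036,0.0197,0,-1,0,0,0,0.008,0.0433,0,-1,0,0,0,0.0111,0.06,0,-1,0,0,0,0.012,0.0649,0,-1,0,0,0,0.008,0.0433,0,-1,0,0,0,0.0036,0.0197,0,-1,0,0,0,0,-0.001,0,-1,0,0,0,-0.001,-0.0054,0,-1,0,0,0,-0.001,-0.0054,0,-1,0,0,0,-0.001,-0.0054,0,-1])

```text
clock: 20.6
position: [0.5551, -0.1836, 0.138]
ee_rot: [-0.0, 0.092, 0.996, 0.001]
contact_force: [1.2, 3.0, 1.8]
width: 0.0128
gripper_force: 69.3
```

```bash
python3 st.py
```

```text
[ 0.5551 -0.1836  0.138 ] pan -0.0007237596488926013 -0.033847307087888634 20.6 [1.2208 2.9946 1.7745] [ 0.4741 -0.1849 -0.0747]
```

Right buffer touches at about −31 mm. Starting full brisk strokes.

Call:
move_arm(steps=[0,0,0,0.0036,0.0197,0,-1,0,0,0,0.0076,0.0413,0,-1,0,0,0,0.0115,0.0619,0,-1,0,0,0,0.0134,0.0722,0,-1,0,0,0,0.0134,0.0722,0,-1,0,0,0,0.0098,0.0525,0,-1,0,0,0,0.0058,0.031,0,-1,0,0,0,0.0019,0.0103,0,-1,0,0,0,0,0,0,-1,0,0,0,0,0,0,-1])

```text
clock: 21.6
position: [0.555, -0.1847, 0.138]
ee_rot: [0.0, 0.093, 0.996, 0.001]
contact_force: [0.5, 4.1, 1.8]
width: 0.013
gripper_force: 69.3
```

Call:
move_arm(steps=[0,0,0,0.0036,0.0197,0,-1,0,0,0,0.0076,0.0413,0,-1,0,0,0,0.0115,0.0619,0,-1,0,0,0,0.0134,0.0722,0,-1,0,0,0,0.0134,0.0722,0,-1,0,0,0,0.0098,0.0525,0,-1,0,0,0,0.0058,0.031,0,-1,0,0,0,0.0019,0.0103,0,-1,0,0,0,0,0,0,-1,0,0,0,0,0,0,-1])

```text
clock: 22.6
position: [0.555, -0.1847, 0.138]
ee_rot: [0.0, 0.093, 0.996, 0.001]
contact_force: [1.3, 4.9, 1.4]
width: 0.013
gripper_force: 69.3
```

```bash
python3 st.py
python3 - <<'E'
from h import *
a=manip.get_image("side")["pixels"][120:270,270:410];b=manip.get_image("scene")["pixels"][190:385,300:500]
o=np.zeros((450,820,3),np.uint8);o[:450,:420]=cv2.resize(a,None,fx=3,fy=3,interpolation=2);y=cv2.resize(b,None,fx=1.9,fy=1.9,interpolation=2);o[:y.shape[0],420:800]=y[:,:380];cv2.imwrite("pics/c3.png",o[:,:800])
E
```

```text
[ 0.555  -0.1847  0.138 ] pan -0.0006260315686553856 -0.03491384437601689 22.6 [1.2658 4.8514 1.3508] [ 0.5303 -0.2633 -0.0068]
```

View pics/c3.png

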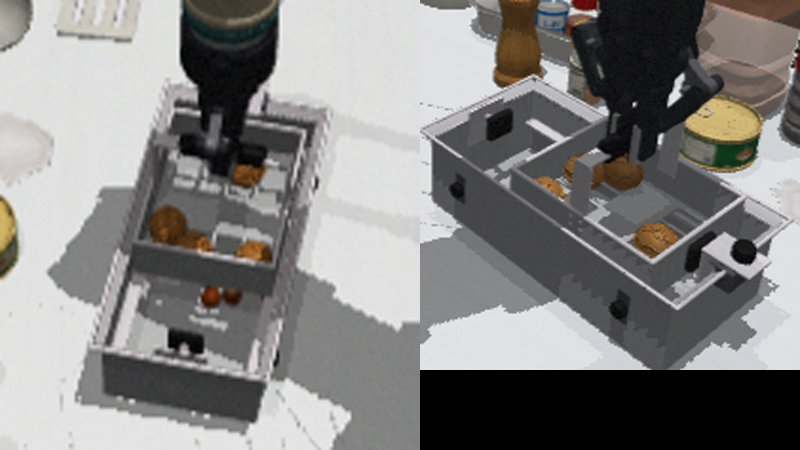

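No hazelnut is visible in the sieve, and two can be seen in the pan at about (210,296) and (232,296) in the crop. A few more strokes for certainty.

Call:
move_arm(steps=[0,0,0,0.0036,0.0197,0,-1,0,0,0,0.0076,0.0413,0,-1,0,0,0,0.0115,0.0619,0,-1,0,0,0,0.0134,0.0722,0,-1,0,0,0,0.0134,0.0722,0,-1,0,0,0,0.0098,0.0525,0,-1,0,0,0,0.0058,0.031,0,-1,0,0,0,0.0019,0.0103,0,-1,0,0,0,0,0,0,-1,0,0,0,0,0,0,-1])

```text
clock: 23.7
position: [0.555, -0.1847, 0.138]
ee_rot: [0.0, 0.093, 0.996, 0.001]
contact_force: [1.7, 4.4, 2.4]
width: 0.0129
gripper_force: 69.3
```

Call:
move_arm(steps=[0,0,0,0.0036,0.0197,0,-1,0,0,0,0.0076,0.0413,0,-1,0,0,0,0.0115,0.0619,0,-1,0,0,0,0.0134,0.0722,0,-1,0,0,0,0.0134,0.0722,0,-1,0,0,0,0.0098,0.0525,0,-1,0,0,0,0.0058,0.031,0,-1,0,0,0,0.0019,0.0103,0,-1,0,0,0,0,0,0,-1,0,0,0,0,0,0,-1])

```text
clock: 24.7
position: [0.555, -0.1847, 0.138]
ee_rot: [0.0, 0.093, 0.996, 0.001]
contact_force: [2.1, 4.0, 2.2]
width: 0.0129
gripper_force: 69.3
```

Call:
move_arm(steps=[0,0,0,0.0036,0.0197,0,-1,0,0,0,0.0076,0.0413,0,-1,0,0,0,0.0115,0.0619,0,-1,0,0,0,0.0134,0.0722,0,-1,0,0,0,0.0134,0.0722,0,-1,0,0,0,0.0134,0.0722,0,-1,0,0,0,0.0134,0.0722,0,-1,0,0,0,0.0134,0.0722,0,-1,0,0,0,0.0134,0.0722,0,-1,0,0,0,0.0134,0.0722,0,-1])

```text
clock: 25.7
position: [0.5683, -0.1132, 0.1381]
ee_rot: [-0.0, 0.092, 0.996, -0.0]
contact_force: [-1.0, -2.1, 2.5]
width: 0.0129
gripper_force: 69.3
```

```bash
python3 st.py
```

```text
[ 0.5683 -0.1132  0.1381] pan -0.0006164410346398 0.03787175796732403 25.7 [-0.9608 -2.1222  2.4981] [-0.3072  0.114  -0.0428]
```

Call:
move_arm(steps=[0,0,0,-0.0005,-0.0025,0,-1,0,0,0,-0.0016,-0.0085,0,-1,0,0,0,-0.0029,-0.016,0,-1,0,0,0,-0.004,-0.022,0,-1,0,0,0,-0.0046,-0.0246,0,-1,0,0,0,-0.0046,-0.0246,0.001,-1,0,0,0,-0.0046,-0.0246,0.004,-1,0,0,0,-0.0046,-0.0246,0.009,-1,0,0,0,-0.0046,-0.0246,0.015,-1,0,0,0,-0.0046,-0.0246,0.021,-1])

```text
clock: 26.7
position: [0.5636, -0.1369, 0.1593]
ee_rot: [-0.0, 0.091, 0.996, 0.0]
contact_force: [-0.6, -0.0, -4.4]
width: 0.0128
gripper_force: 68.5
```

Call:
move_arm(steps=[0,0,0,0,0,0.007,-1,0,0,0,0,0,0.014,-1,0,0,0,0,0,0.021,-1,0,0,0,0,0,0.028,-1,0,0,0,0,0,0.034,-1,0,0,0,0,0,0.039,-1,0,0,0,0,0,0.043,-1,0,0,0,0,0,0.046,-1,0,0,0,0,0,0.047,-1,0,0,0,0,0,0.047,-1])

```text
clock: 27.7
position: [0.5638, -0.1371, 0.2062]
ee_rot: [0.0, 0.092, 0.996, 0.0]
contact_force: [-0.1, 0.7, -4.0]
width: 0.0128
gripper_force: 68.5
```

```bash
python3 st.py
python3 - <<'E'
from h import *
a=manip.get_image("side")["pixels"][120:270,270:410];b=manip.get_image("scene")["pixels"][160:385,300:500]
o=np.zeros((600,800,3),np.uint8);o[:450,:420]=cv2.resize(a,None,fx=3,fy=3,interpolation=2);y=cv2.resize(b,None,fx=1.9,fy=1.9,interpolation=2);o[:y.shape[0],420:800]=y[:,:380];cv2.imwrite("pics/c4.png",o[:450])
E
```

```text
[ 0.5638 -0.1371  0.2062] pan -0.0006730613020944182 0.013502167979759047 27.7 [-0.0856  0.6994 -3.9656] [ 0.0217 -0.0178 -0.0111]
```

View pics/c4.png

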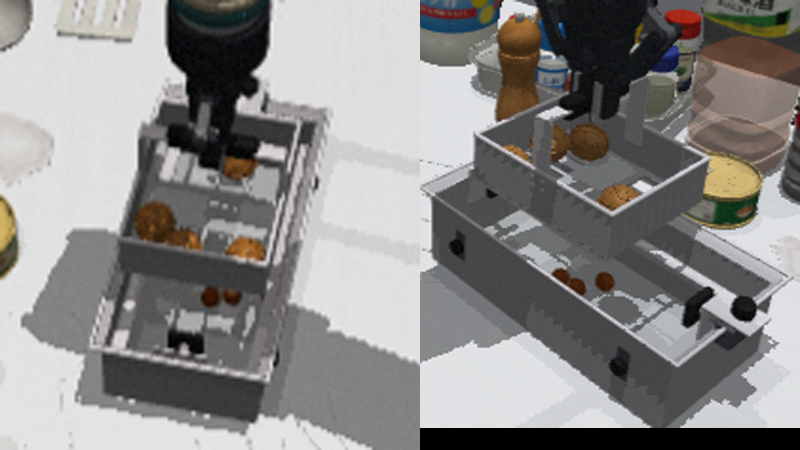

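All four walnuts are in the sieve, and three hazelnuts show in the pan. I'm checking the sieve's inside with the wrist camera.

Run:
```python
from h import *
cv2.imwrite("pics/w4.png",manip.get_image("wrist")["pixels"])
```

```text
(no output)
```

View pics/w4.png

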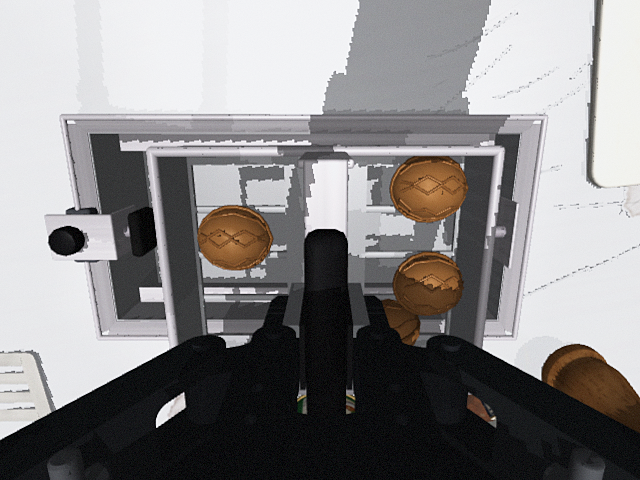

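Wrist view: walnuts at (235,238), (428,188), (428,282) and (400,322), no hazelnut. I'm carrying it back.

Run:
```python
import numpy as np
T=5.0;r=1.0
t=np.linspace(0,T,601);v=np.where(t<r,.5-.5*np.cos(np.pi*t/r),np.where(t>T-r,.5-.5*np.cos(np.pi*(T-t)/r),1))
s=np.concatenate([[0],np.cumsum((v[1:]+v[:-1])/2)]);s/=s[-1]
S=np.interp(np.arange(0,51)/10,t,s)
u=np.clip((1-S)/.45,0,1);P=np.c_[S*-.2139,S*-.062,S*.361,.092*(u*u*(3-2*u)-1)]
P=np.round(P*2000)/2000
for k in range(5):
    print(", ".join(f"0, 0, {a:g}, {b:g}, {c:g}, {d:g}, -1" for a,b,c,d in np.round(P[10*k+1:10*k+11]-P[10*k],4)))
```

```text
0, 0, 0, 0, 0, 0, -1, 0, 0, -0.0005, 0, 0.0005, 0, -1, 0, 0, -0.001, -0.0005, 0.002, 0, -1, 0, 0, -0.0025, -0.001, 0.0045, 0, -1, 0, 0, -0.005, -0.0015, 0.008, 0, -1, 0, 0, -0.008, -0.0025, 0.0135, 0, -1, 0, 0, -0.012, -0.0035, 0.02, 0, -1, 0, 0, -0.0165, -0.005, 0.0275, 0, -1, 0, 0, -0.0215, -0.006, 0.036, 0, -1, 0, 0, -0.0265, -0.008, 0.045, 0, -1
0, 0, -0.0055, -0.0015, 0.009, 0, -1, 0, 0, -0.011, -0.003, 0.018, 0, -1, 0, 0, -0.0165, -0.0045, 0.027, 0, -1, 0, 0, -0.0215, -0.006, 0.036, 0, -1, 0, 0, -0.027, -0.0075, 0.045, 0, -1, 0, 0, -0.0325, -0.009, 0.0545, 0, -1, 0, 0, -0.0375, -0.0105, 0.0635, 0, -1, 0, 0, -0.043, -0.012, 0.0725, 0, -1, 0, 0, -0.0485, -0.0135, 0.0815, 0, -1, 0, 0, -0.0535, -0.015, 0.0905, 0, -1
0, 0, -0.0055, -0.002, 0.009, 0, -1, 0, 0, -0.011, -0.0035, 0.018, 0, -1, 0, 0, -0.0165, -0.005, 0.027, 0, -1, 0, 0, -0.0215, -0.0065, 0.036, 0, -1, 0, 0, -0.027, -0.008, 0.045, 0, -1, 0, 0, -0.0325, -0.0095, 0.054, 0, -1, 0, 0, -0.0375, -0.011, 0.063, 0, -1, 0, 0, -0.043, -0.0125, 0.072, -0.001, -1, 0, 0, -0.0485, -0.014, 0.081, -0.003, -1, 0, 0, -0.0535, -0.016, 0.09,
[... 171 characters left out ...]
0.024, -1, 0, 0, -0.027, -0.0075, 0.0455, -0.0315, -1, 0, 0, -0.0325, -0.009, 0.0545, -0.039, -1, 0, 0, -0.0375, -0.0105, 0.0635, -0.0465, -1, 0, 0, -0.043, -0.012, 0.0725, -0.054, -1, 0, 0, -0.0485, -0.0135, 0.0815, -0.061, -1, 0, 0, -0.0535, -0.015, 0.0905, -0.0675, -1
0, 0, -0.0055, -0.002, 0.009, -0.006, -1, 0, 0, -0.0105, -0.003, 0.0175, -0.0105, -1, 0, 0, -0.015, -0.0045, 0.025, -0.0135, -1, 0, 0, -0.019, -0.0055, 0.0315, -0.0155, -1, 0, 0, -0.022, -0.0065, 0.037, -0.017, -1, 0, 0, -0.0245, -0.007, 0.0405, -0.0175, -1, 0, 0, -0.026, -0.0075, 0.043, -0.0175, -1, 0, 0, -0.0265, -0.008, 0.0445, -0.0175, -1, 0, 0, -0.027, -0.008, 0.045, -0.0175, -1, 0, 0, -0.027, -0.008, 0.045, -0.0175, -1
```

Call:
move_arm(steps=[0,0,0,0,0,0,-1,0,0,-0.0005,0,0.0005,0,-1,0,0,-0.001,-0.0005,0.002,0,-1,0,0,-0.0025,-0.001,0.0045,0,-1,0,0,-0.005,-0.0015,0.008,0,-1,0,0,-0.008,-0.0025,0.0135,0,-1,0,0,-0.012,-0.0035,0.02,0,-1,0,0,-0.0165,-0.005,0.0275,0,-1,0,0,-0.0215,-0.006,0.036,0,-1,0,0,-0.0265,-0.008,0.045,0,-1])

```text
clock: 28.85
position: [0.5557, -0.0914, 0.2062]
ee_rot: [0.0, 0.175, 0.985, 0.0]
contact_force: [0.5, 0.0, -3.3]
width: 0.0129
gripper_force: 68.5
```

Call:
move_arm(steps=[0,0,-0.0055,-0.0015,0.009,0,-1,0,0,-0.011,-0.003,0.018,0,-1,0,0,-0.0165,-0.0045,0.027,0,-1,0,0,-0.0215,-0.006,0.036,0,-1,0,0,-0.027,-0.0075,0.045,0,-1,0,0,-0.0325,-0.009,0.0545,0,-1,0,0,-0.0375,-0.0105,0.0635,0,-1,0,0,-0.043,-0.012,0.0725,0,-1,0,0,-0.0485,-0.0135,0.0815,0,-1,0,0,-0.0535,-0.015,0.0905,0,-1])

```text
clock: 29.85
position: [0.5405, -0.0008, 0.2062]
ee_rot: [0.0, 0.337, 0.941, 0.0]
contact_force: [0.7, 0.1, -3.6]
width: 0.013
gripper_force: 68.5
```

Call:
move_arm(steps=[0,0,-0.0055,-0.002,0.009,0,-1,0,0,-0.011,-0.0035,0.018,0,-1,0,0,-0.0165,-0.005,0.027,0,-1,0,0,-0.0215,-0.0065,0.036,0,-1,0,0,-0.027,-0.008,0.045,0,-1,0,0,-0.0325,-0.0095,0.054,0,-1,0,0,-0.0375,-0.011,0.063,0,-1,0,0,-0.043,-0.0125,0.072,-0.001,-1,0,0,-0.0485,-0.014,0.081,-0.003,-1,0,0,-0.0535,-0.016,0.09,-0.007,-1])

```text
clock: 30.85
position: [0.5248, 0.0892, 0.1995]
ee_rot: [0.0, 0.49, 0.872, 0.0]
contact_force: [0.1, 0.0, -3.9]
width: 0.0127
gripper_force: 68.5
```

Call:
move_arm(steps=[0,0,-0.0055,-0.0015,0.009,-0.0045,-1,0,0,-0.011,-0.003,0.018,-0.0105,-1,0,0,-0.016,-0.0045,0.027,-0.017,-1,0,0,-0.0215,-0.006,0.036,-0.024,-1,0,0,-0.027,-0.0075,0.0455,-0.0315,-1,0,0,-0.0325,-0.009,0.0545,-0.039,-1,0,0,-0.0375,-0.0105,0.0635,-0.0465,-1,0,0,-0.043,-0.012,0.0725,-0.054,-1,0,0,-0.0485,-0.0135,0.0815,-0.061,-1,0,0,-0.0535,-0.015,0.0905,-0.0675,-1])

```text
clock: 31.85
position: [0.5094, 0.1796, 0.1315]
ee_rot: [-0.0, 0.629, 0.777, 0.0]
contact_force: [-0.2, 0.2, -3.0]
width: 0.0129
gripper_force: 68.5
```

Call:
move_arm(steps=[0,0,-0.0055,-0.002,0.009,-0.006,-1,0,0,-0.0105,-0.003,0.0175,-0.0105,-1,0,0,-0.015,-0.0045,0.025,-0.0135,-1,0,0,-0.019,-0.0055,0.0315,-0.0155,-1,0,0,-0.022,-0.0065,0.037,-0.017,-1,0,0,-0.0245,-0.007,0.0405,-0.0175,-1,0,0,-0.026,-0.0075,0.043,-0.0175,-1,0,0,-0.0265,-0.008,0.0445,-0.0175,-1,0,0,-0.027,-0.008,0.045,-0.0175,-1,0,0,-0.027,-0.008,0.045,-0.0175,-1])

```text
clock: 32.85
position: [0.5019, 0.2238, 0.1142]
ee_rot: [0.0, 0.692, 0.722, 0.0]
contact_force: [-0.8, -0.2, -3.7]
width: 0.0125
gripper_force: 68.5
```

```bash
python3 st.py
python3 - <<'E'
from h import *
a=manip.get_image("side")["pixels"][130:380,290:420]
b=manip.get_image("scene")["pixels"][170:385,130:500]
o=np.zeros((600,800,3),np.uint8);x=cv2.resize(a,None,fx=2.2,fy=2.2,interpolation=2);y=cv2.resize(b,None,fx=1.35,fy=1.35,interpolation=2)
o[:x.shape[0],:x.shape[1]]=x;o[:y.shape[0],290:290+y.shape[1]]=y;cv2.imwrite("pics/c5.png",o)
E
```

```text
[0.5019 0.2238 0.1142] pan -0.12732666437218554 0.35708308108586345 32.85 [-0.7778 -0.21   -3.674 ] [-0.0463  0.0205 -0.0243]
```

View pics/c5.png

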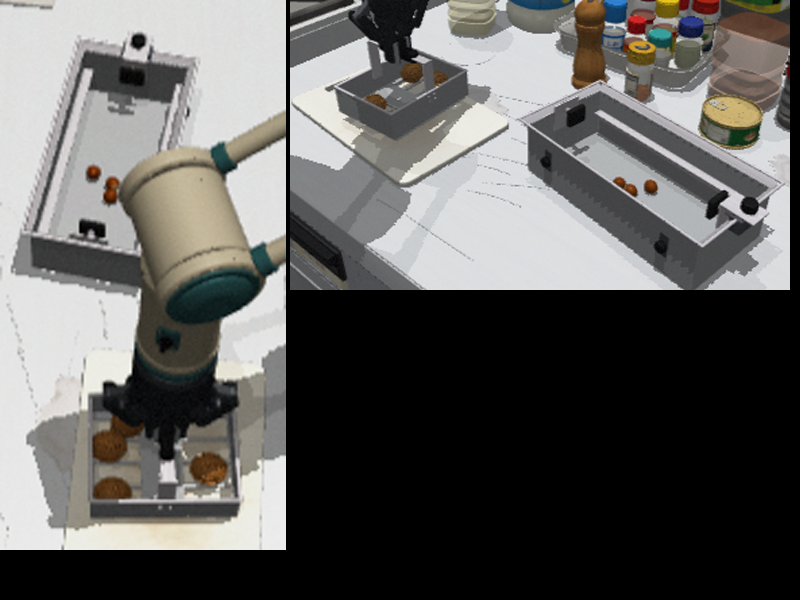

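In this view three hazelnuts can be seen in the pan; its near side is hidden by the arm and the near wall. I'm setting the sieve down, letting go and backing off, then counting by colour.

Call:
move_arm(steps=[0,0,0,0,0,-0.001,-1,0,0,0,0,0,-0.003,-1,0,0,0,0,0,-0.005,-1,0,0,0,0,0,-0.007,-1,0,0,0,0,0,-0.0085,-1,0,0,0,0,0,-0.0093,-1,0,0,0,0,0,-0.0093,-1,0,0,0,0,0,-0.0093,-1,0,0,0,0,0,-0.0093,-1,0,0,0,0,0,-0.0093,-1])

```text
clock: 33.95
position: [0.5019, 0.2239, 0.1049]
ee_rot: [0.0, 0.692, 0.722, 0.0]
contact_force: [0.4, 0.2, -2.9]
width: 0.0128
gripper_force: 68.6
```

Call:
move_arm(steps=[0,0,0,0,0,-0.0004,-1,0,0,0,0,0,-0.0006,-1,0,0,0,0,0,-0.0006,-0.7,0,0,0,0,0,-0.0006,-0.4,0,0,0,0,0,-0.0006,0,0,0,0,0,0,-0.0006,0.5,0,0,0,0,0,-0.0006,1,0,0,0,0,0,-0.0006,1,0,0,0,0,0,-0.0006,1,0,0,0,0,0,-0.0006,1])

```text
clock: 34.95
position: [0.5018, 0.2239, 0.1042]
ee_rot: [0.0, 0.692, 0.722, 0.0]
contact_force: [0.8, -0.1, 0.1]
width: 0.0859
gripper_force: 0.0
```

Call:
move_arm(steps=[0,0,0,0,0,0,1,0,0,0,0,0,0.005,1,0,0,0,0,0,0.015,1,0,0,0,0,0,0.03,1,0,0,0,0,0,0.05,1,0,0,0,0,0,0.07,1,0,0,0,0,0,0.09,1,0,0,0,0,0,0.11,1,0,0,0,0,0,0.12,1,0,0,0,0,0,0.12,1])

```text
clock: 35.95
position: [0.5027, 0.2242, 0.2263]
ee_rot: [0.001, 0.692, 0.722, 0.002]
contact_force: [0.4, 0.4, -0.1]
width: 0.0858
gripper_force: 0.0
```

Call:
move_arm(steps=[0,0,0,-0.025,0.03,0,1,0,0,0,-0.055,0.06,0,1,0,0,0,-0.085,0.095,0,1,0,0,0,-0.115,0.13,0,1,0,0,0,-0.145,0.165,0,1,0,0,0,-0.175,0.195,0,1,0,0,0,-0.205,0.23,0,1,0,0,0,-0.23,0.26,0,1,0,0,0,-0.25,0.28,0,1,0,0,0,-0.25,0.28,0,1])

```text
clock: 36.95
position: [0.2488, 0.5057, 0.2229]
ee_rot: [-0.001, 0.69, 0.723, -0.001]
contact_force: [0.0, -0.8, -0.1]
width: 0.0854
gripper_force: 0.0
```

Run:
```python
from h import *
w=np.radians(-10.5)
for n in("side","scene"):
    im=manip.get_image(n);a=im["pixels"];np.save(n+"6.npy",im,allow_pickle=True)
    h=cv2.cvtColor(a,cv2.COLOR_BGR2HSV)
    m=((h[...,0]<20)&(h[...,1]>110)&(h[...,2]>40)&(h[...,2]<235)).astype(np.uint8)
    k,l,s,c=cv2.connectedComponentsWithStats(m)
    for j in range(1,k):
        if s[j,4]<8: continue
        p=ray(im,*c[j],.0135);d=p[:2]-[.562,-.1505];q=np.array([d@[np.cos(w),np.sin(w)],d@[-np.sin(w),np.cos(w)]])
        r=ray(im,*c[j],.035)[:2]-[.502,.2235]
        if abs(q[0])<.07 and abs(q[1])<.14: print(n,"pan",c[j].round(),s[j].tolist(),q.round(3))
        elif abs(r[0])<.085 and abs(r[1])<.07: print(n,"sieve",c[j].round(),s[j].tolist(),r.round(3))
print(manip.get_state()["clock"],manip.get_state()["position"])
```

```text
side pan [332. 208.] [330, 206, 5, 5, 24] [ 0.024 -0.002]
side pan [352. 211.] [350, 209, 6, 6, 30] [-0.031 -0.003]
side pan [340. 216.] [337, 211, 7, 11, 58] [-0.002  0.019]
side pan [347. 218.] [344, 215, 6, 7, 27] [-0.021  0.021]
side sieve [343. 329.] [332, 316, 24, 26, 352] [ 0.046 -0.023]
side sieve [384. 344.] [376, 338, 17, 14, 188] [-0.047  0.012]
side sieve [341. 354.] [333, 349, 17, 9, 125] [0.051 0.038]
scene sieve [220. 227.] [212, 220, 17, 15, 183] [0.046 0.036]
scene sieve [241. 231.] [237, 227, 10, 11, 78] [ 0.063 -0.01 ]
scene sieve [195. 248.] [186, 244, 16, 11, 100] [-0.04   0.012]
scene pan [378. 307.] [370, 301, 17, 14, 100] [-0.     0.019]
scene pan [397. 308.] [393, 303, 9, 10, 71] [ 0.023 -0.002]
37.05 [0.25118389 0.50351375 0.22313648]
```

Five hazelnuts are accounted for in the side view, the (340,216) blob being two. I'm looking for the sixth with the wrist camera, numerically, above the sieve and then the pan.

Call:
move_arm(steps=[0,0,0,0.03,-0.035,0,1,0,0,0,0.065,-0.07,0.005,1,0,0,0,0.1,-0.11,0.01,1,0,0,0,0.135,-0.15,0.015,1,0,0,0,0.17,-0.19,0.02,1,0,0,0,0.2,-0.225,0.025,1,0,0,0,0.225,-0.25,0.03,1,0,0,0,0.24,-0.27,0.03,1,0,0,0,0.24,-0.27,0.03,1,0,0,0,0.24,-0.27,0.03,1])

```text
clock: 38.05
position: [0.4917, 0.2324, 0.2537]
ee_rot: [-0.001, 0.693, 0.721, -0.001]
contact_force: [-0.3, 0.9, -0.4]
width: 0.0856
gripper_force: 0.0
```

```bash
cat > cnt.py <<'E'
from h import *
import sys
im=manip.get_image("wrist");a=im["pixels"];cv2.imwrite(f"w_{sys.argv[1]}.png",a)
w=np.radians(-10.5);h=cv2.cvtColor(a,cv2.COLOR_BGR2HSV)
m=((h[...,0]<22)&(h[...,1]>100)&(h[...,2]>25)).astype(np.uint8)
k,l,s,c=cv2.connectedComponentsWithStats(m)
R=np.array(im["R"]);print("cam",-R.T@np.array(im["t"]),manip.get_state()["position"])
for j in range(1,k):
    if s[j,4]<40: continue
    col=a[l==j].mean(0).round()
    p=ray(im,*c[j],.0135);d=p[:2]-[.562,-.1505];q=np.array([d@[np.cos(w),np.sin(w)],d@[-np.sin(w),np.cos(w)]])
    r=ray(im,*c[j],.035)[:2]-[.502,.2235]
    if abs(q[0])<.075 and abs(q[1])<.145: print("pan",c[j].round(),s[j].tolist(),q.round(3),col)
    elif abs(r[0])<.085 and abs(r[1])<.07: print("sieve",c[j].round(),s[j].tolist(),r.round(3),col)
E
python3 cnt.py a
```

```text
cam [0.48919336 0.29989075 0.37947684] [0.4912469  0.23321277 0.25380647]
sieve [397. 173.] [375, 155, 45, 39, 1346] [0.049 0.041] [13. 27. 43.]
sieve [284. 203.] [263, 184, 43, 39, 1307] [-0.048  0.011] [16. 32. 50.]
sieve [386. 244.] [354, 212, 64, 66, 2249] [ 0.045 -0.023] [17. 34. 54.]
```

Call:
move_arm(steps=[0,0,0.02,0.005,-0.035,0,1,0,0,0.04,0.01,-0.075,0,1,0,0,0.06,0.015,-0.12,0.005,1,0,0,0.08,0.02,-0.165,0.01,1,0,0,0.1,0.025,-0.21,0.015,1,0,0,0.12,0.03,-0.255,0.02,1,0,0,0.14,0.032,-0.295,0.02,1,0,0,0.16,0.033,-0.325,0.02,1,0,0,0.18,0.033,-0.345,0.02,1,0,0,0.2,0.033,-0.35,0.02,1])

```text
clock: 39.1
position: [0.5244, -0.1171, 0.2739]
ee_rot: [-0.0, 0.133, 0.991, -0.0]
contact_force: [-0.3, 0.4, -0.3]
width: 0.0854
gripper_force: 0.0
```

```bash
python3 cnt.py b; python3 cnt.py c
```

```text
cam [ 0.46016072 -0.0985742   0.3997574 ] [ 0.52442672 -0.11689832  0.27391416]
pan [297. 212.] [289, 204, 17, 17, 204] [-0.033 -0.004] [22. 42. 73.]
pan [323. 221.] [315, 214, 16, 14, 162] [-0.022  0.021] [18. 33. 54.]
pan [313. 239.] [305, 231, 17, 16, 178] [-0.004  0.01 ] [ 8. 17. 36.]
pan [331. 237.] [323, 230, 16, 15, 173] [-0.005  0.028] [ 6. 15. 36.]
pan [304. 265.] [296, 258, 15, 14, 139] [ 0.023 -0.002] [ 6. 14. 34.]
cam [ 0.46011402 -0.09855015  0.39974761] [ 0.52442873 -0.1158438   0.27396054]
pan [297. 212.] [289, 204, 17, 17, 202] [-0.033 -0.004] [22. 43. 74.]
pan [322. 221.] [315, 215, 16, 14, 165] [-0.022  0.021] [19. 33. 54.]
pan [330. 237.] [322, 229, 17, 16, 168] [-0.005  0.028] [ 6. 15. 37.]
pan [312. 239.] [304, 231, 17, 16, 181] [-0.004  0.01 ] [ 8. 17. 36.]
pan [303. 265.] [295, 258, 16, 14, 147] [ 0.023 -0.003] [ 6. 14. 34.]
```

Five are certain in the pan. I'm searching the stored images for the sixth, by the hazelnuts' higher saturation.

Run:
```python
from h import *
w=np.radians(-10.5)
def run(im,tag,thr,mn,S=165):
    a=im["pixels"];h=cv2.cvtColor(a,cv2.COLOR_BGR2HSV)
    m=((h[...,0]<18)&(h[...,1]>S)&(h[...,2]>thr)).astype(np.uint8)
    k,l,s,c=cv2.connectedComponentsWithStats(m)
    for j in range(1,k):
        if s[j,4]<mn: continue
        p=ray(im,*c[j],.0135);d=p[:2]-[.562,-.1505];q=np.array([d@[np.cos(w),np.sin(w)],d@[-np.sin(w),np.cos(w)]])
        r=ray(im,*c[j],.03)[:2]-[.502,.2235]
        z="pan" if abs(q[0])<.1 and abs(q[1])<.17 else "sieve" if abs(r[0])<.1 and abs(r[1])<.09 else "else"
        if z!="else" or 1<2 and s[j,4]<60 and abs(p[0]-.5)<.2: print(tag,z,c[j].round(),s[j].tolist(),q.round(3) if z=="pan" else r.round(3),a[l==j].mean(0).round(),"S",h[l==j][:,1].mean().round())
run(np.load("side6.npy",allow_pickle=True).item(),"side",40,3)
run(np.load("scene6.npy",allow_pickle=True).item(),"scene",40,3)
im=manip.get_image("wrist");im["pixels"]=cv2.imread("w_c.png");run(im,"wristpan",15,12)
# before-shake reference: hazelnut S in side2
run(np.load("side2.npy",allow_pickle=True).item(),"ref",40,6)
```

```text
side pan [332. 208.] [330, 206, 5, 5, 21] [ 0.024 -0.002] [ 9. 38. 90.] S 230.0
side pan [352. 212.] [350, 209, 6, 6, 24] [-0.031 -0.002] [14. 43. 90.] S 220.0
side pan [340. 216.] [337, 211, 7, 11, 49] [-0.003  0.019] [13. 42. 94.] S 222.0
side pan [347. 218.] [345, 217, 5, 4, 18] [-0.021  0.023] [17. 46. 92.] S 215.0
side sieve [343. 329.] [332, 317, 24, 25, 310] [ 0.047 -0.026] [ 31.  74. 118.] S 189.0
side sieve [384. 344.] [376, 338, 17, 13, 162] [-0.047  0.01 ] [ 32.  76. 122.] S 190.0
side sieve [340. 354.] [333, 349, 16, 9, 107] [0.052 0.036] [ 34.  79. 127.] S 188.0
scene sieve [224. 228.] [221, 222, 7, 12, 31] [0.056 0.034] [29. 61. 90.] S 173.0
scene sieve [217. 230.] [213, 227, 9, 7, 19] [0.039 0.039] [29. 59. 88.] S 170.0
scene sieve [242. 228.] [240, 227, 4, 3, 5] [0.078 0.004] [ 47.  93. 137.] S 168.0
scene sieve [243. 232.] [242, 231, 2, 2, 3] [ 0.07  -0.008] [ 42.  83. 122.] S 168.0
scene sieve [239. 235.] [238, 234, 3, 3, 6] [ 0.056 -0.012] [ 37.  75. 112.] S 171.0
scene sieve [191. 245.] [190, 244, 3, 2, 4] [-0.032  0.034] [ 49.  97. 142.] S 168.0
scene sieve [195.
[... 934 characters left out ...]
 [345, 172, 11, 7, 57] [ 0.001 -0.121] [26. 61. 98.] S 187.0
ref pan [329. 182.] [321, 176, 21, 13, 156] [ 0.049 -0.085] [17. 42. 71.] S 194.0
ref pan [348. 184.] [345, 182, 6, 6, 25] [-0.001 -0.089] [ 7. 24. 55.] S 221.0
ref pan [358. 186.] [355, 183, 6, 6, 24] [-0.028 -0.09 ] [ 7. 23. 54.] S 223.0
ref pan [338. 190.] [336, 187, 6, 6, 28] [ 0.02  -0.066] [ 8. 26. 57.] S 220.0
ref pan [346. 192.] [343, 189, 7, 6, 30] [-0.001 -0.064] [10. 36. 84.] S 226.0
ref pan [354. 192.] [352, 189, 6, 6, 29] [-0.024 -0.068] [ 9. 34. 79.] S 226.0
ref pan [331. 199.] [325, 196, 13, 7, 51] [ 0.033 -0.031] [25. 61. 99.] S 190.0
ref pan [352. 201.] [345, 197, 13, 9, 74] [-0.024 -0.035] [ 38.  88. 140.] S 187.0
```

Call:
move_arm(steps=[0,0,0,0.012,-0.007,0,1,0,0,0,0.027,-0.016,0,1,0,0,0,0.045,-0.025,0,1,0,0,0,0.06,-0.034,0,1,0,0,0,0.073,-0.04,0,1,0,0,0,0.08,-0.045,0,1,0,0,0,0.08,-0.045,0,1,0,0,0,0.08,-0.045,0,1,0,0,0,0.08,-0.045,0,1,0,0,0,0.08,-0.045,0,1])

```text
clock: 40.25
position: [0.6043, -0.1607, 0.2745]
ee_rot: [0.0, 0.135, 0.991, 0.0]
contact_force: [-0.4, 0.4, -0.2]
width: 0.0854
gripper_force: 0.0
```

```bash
python3 cnt.py d
python3 - <<'E'
from h import *
# hazelnut-coloured pixels in the sieve area of stored images
for n in("side6","scene6"):
    im=np.load(n+".npy",allow_pickle=True).item();h=cv2.cvtColor(im["pixels"],cv2.COLOR_BGR2HSV)
    m=(h[...,0]<18)&(h[...,1]>205)&(h[...,2]>25)
    sl=(slice(300,375),slice(322,405)) if n=="side6" else (slice(205,280),slice(155,270))
    v,u=np.nonzero(m[sl]);print(n,len(u),list(zip((u+sl[1].start).tolist(),(v+sl[0].start).tolist()))[:60])
a=cv2.imread("w_a.png");h=cv2.cvtColor(a,cv2.COLOR_BGR2HSV);m=((h[...,0]<18)&(h[...,1]>210)&(h[...,2]>18)).astype(np.uint8)
m[:140]=0;m[300:]=0;m[:,:220]=0;m[:,450:]=0
k,l,s,c=cv2.connectedComponentsWithStats(m)
print([(c[j].round().tolist(),int(s[j,4])) for j in range(1,k) if s[j,4]>15])
E
```

```text
cam [ 0.54002989 -0.1419484   0.40031473] [ 0.60438928 -0.16081274  0.27459087]
pan [334.  95.] [327, 92, 15, 9, 92] [-0.053  0.014] [ 5. 14. 33.]
pan [317. 119.] [309, 111, 17, 18, 221] [-0.033 -0.004] [23. 42. 70.]
pan [344. 128.] [336, 120, 17, 17, 185] [-0.023  0.021] [21. 36. 55.]
pan [352. 147.] [344, 138, 18, 18, 231] [-0.005  0.028] [ 9. 24. 57.]
pan [334. 150.] [325, 141, 18, 18, 229] [-0.004  0.01 ] [ 9. 20. 44.]
pan [324. 178.] [315, 171, 17, 16, 174] [ 0.022 -0.002] [ 6. 15. 34.]
side6 7 [(353, 320), (354, 325), (345, 329), (349, 329), (381, 339), (379, 347), (334, 357)]
scene6 1 [(227, 230)]
[]
```

All six hazelnuts are in the pan; the sixth lies partly under the near rail at (-0.053, 0.014). The sieve with its walnuts stands on the board and the gripper is free, so I'm handing in.

```bash
python3 -c "
from rig import manip
print(manip.sign_off())"
```

```text
the job is handed in; nothing more can be done
None
```

The job is handed in at about 40 s: all six hazelnuts were counted in the pan, and the sieve is back on the chopping board and released with its four walnuts inside. Both buffers were felt and run against several times. The judge's verdict was not shown.

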